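Set a shelf post to its length mark and lock its slide lever

TASK

Two telescopic posts carry the glass shelf over the bakery counter; one is already set, the other is still pushed down with its black lever open. Raise the lowered post by its lever until the dark rubber band round its inner tube comes level with the top rim of the collar, then, keeping the band at the rim, slide the lever sideways until it is fully closed against its stop. The post drops if let go, so finish still gripping it there until I tighten the screw; leave the other post and everything else on the counter alone.

Things in the scene. Friction and masses are not known exactly. Their poses are not given: they have to be found in the camera images.
- stand: the post to set, fixed to the counter: wooden block 110 x 110 mm (top 45 mm above this origin), steel sleeve 34 mm across, collar 42 mm across with its top rim 120 mm above this origin. Origin: on the post's axis, 0 to 18 mm below the counter top (blocks are let in by different amounts). z is up; the lever's way from open to closed is this body's +y
- head_top (a point): centre of the top face of the leg's head, 18 mm above the collar rim when the leg is fully down. The leg is an inner tube 24 mm across; its head on top is a plate 36 mm (stand's x) by 100 mm (y), 16 mm thick. Two end stops on the head, 12 mm (y) by 8 mm high, are centred 44 mm either side of this point. Axes parallel to the stand's
- leg (a joint): height of the sliding leg, m: 0 fully down (as at the start), 0.12 the end of its travel; 0.085 when the middle of the rubber band (10 mm tall) is exactly at the collar rim. The leg, head and lever together weigh about 0.3 to 0.6 kg, rub little, and sink back to 0 when let go, whether the lever is open or closed; there is no stop at the mark
- lever (a joint): slide of the lever along the head, m: 0 fully open, 0.028 fully closed (against the stop at the head's +y end). It stays where it is left; moving it takes about 4 N
- lever_grip (a point): point inside the lever at a good height to grip, 34 mm above the head's top. The lever is an upright black paddle 18 mm thick along the stand's x, 24 mm wide along its y, with plain sides from 25 mm below to 21 mm above this point; its foot is 26 x 28 mm. It rises with the leg and moves along the stand's y as it slides; axes parallel to the stand's
- collar_rim (a point): centre of the collar's top rim on the post's axis, fixed; axes parallel to the stand's
- band (a point): centre of the dark rubber band round the inner tube, 10 mm tall, 87 mm below the underside of the head; it is hidden inside the sleeve until the leg is raised. At the mark it coincides with collar_rim
- twin: the other post, of the same shape and parts, already raised to its mark with the lever closed, rigid, not to be touched: its paddle's top is 278 mm above its origin. Origin and axes as for the stand
- honey_jar: amber jar, 54 mm across, 85 mm tall, somewhere between the posts; origin under its base
- loaf: loaf 90 x 200 mm, 53 mm tall, at the far side; origin under its base
- bowl: wooden bowl 150 mm across, 60 mm tall, at the far side; origin under its base
- mug: white mug 80 mm across, 90 mm tall, at the far side; origin under its base
- sign: small blank sign holder, 90 mm wide, 64 mm tall, on the robot's side; origin under its base
- brush: pastry brush 200 mm long lying on the robot's side; origin under it
- salt: small glass jar 40 mm across, 80 mm tall, at the left; origin under its base

How it is judged:
By the outcome, as a careful person would: the job done as asked, in the order asked, and still so for the second after the job is handed in, while the arm keeps its last pose, push and grip.
It also fails if it takes over 38 s, if anything falls off the work surface, if the arm or the gripper's body presses on something with over 40 N, if the wrist force passes 120 N, or if a joint passes its speed limit or range.

ROBOT

A 7-joint arm with a two-finger parallel gripper is mounted at the origin on the work surface. World frame = base frame: x ahead of the robot, y to its left, z up, the work surface at z = 0. Lengths are in mm, angles in rad, forces in N, time in s.
With the tool pointing down it reaches from about 400 to 875 mm from the base axis. Payload 4.4 kg.
Tool frame: the origin (TCP) lies at the very end of the fingers, on their centre line; the grasp point (between the pads) lies 19 mm behind it; y points along the fingers, x is the direction in which the jaws open and shut, and the axes are right-handed (so a half turn about y gives the same grasp; the last joint's range is limited). The gripper opens to 85 mm and grips with 20 to 120 N. Pads are 22 mm wide; open, the fingers measure 114 mm over their backs; the gripper's body (76 mm by 85 mm) begins 54 mm behind the grasp point. The pads swing forward as they close: fully open they stand 13 mm farther back than shut.
Start: joints at [1.037, 0.628, 0.038, 1.517, -0.027, 0.996, -0.02], TCP at [293.129, -580.167, 231.313] pointing down, gripper open.
Joint ranges: [-3.06, 3.06], [-0.37, 2.12], [-1.25, 1.32], [0.18, 2.47], [-1.1, 4.24], [0.23, 1.98], [-2.94, 2.94]. Speed limits (rad/s): [2.57, 2.57, 3.14, 3.14, 3.14, 3.14, 3.14].

INTERFACE

Orientations are given as [roll, pitch, yaw] about the fixed x, y, z axes, in that order (R = Rz(yaw) Ry(pitch) Rx(roll)).
In Python, from cell import readout, eyes, finish_job gives the robot as it stands. The module is installed in compiled form; this text tells all that it offers.
- The arm moves only by the tool apply_moves, never from a script. Its argument "commands" is a list that holds one entry, the list of rows, each a list of 6 numbers: the shift along the tool's x, y, z in units of 0.04 m (1.0 is 0.04 m), then the turn, a rotation vector about the tool's x, y, z in units of 5 degrees (1.0 is 5 degrees). A call has 1 to 8 rows; each row shifts and turns the pose as measured when the row begins, along the tool's axes as they then stand; what a row does not reach is not made up. A row lasts 1/12 s, in which the tool goes at most 41.7 mm and 7.16 degrees, less where a joint would pass 70% of its speed; a pose out of reach is approached as far as the arm can. A call with a number of a shift or a turn outside -1 to 1 is refused whole. A call with a gripper value outside its range is refused whole. "claw" is the finger opening in mm, from 0 to 85.4, set as the call begins (left out, the last holds). The fingers move at their own pace and stop on an object; the grip force is fixed at half the most. Time passes only in rows, so rows that do not move let the fingers close. It gives the time, the measured TCP pose, the force and the opening at its end, in the units of the state.
- readout.read_state(): the state, without advancing time (a new reading comes with each control period).
- eyes.get_image(name): name is "side" or "top" or "wrist"; returns a dict with "image" (480x640x3 uint8, red, green, blue), "mtx" (3x3 intrinsics, pixels), "k1" (the pictures are not rectified: a ray, as slopes to the right and down, at radius r is drawn at 1 + k1 r^2 times it, then the intrinsics apply), "rvec" (rotation vector, rad) and "tvec" (3), from world to camera coordinates, as OpenCV has them. Camera axes: x right, y down, z forward; pixel columns grow to the right and rows downward; lengths in mm; the calibration is good to about 2 mm. A picture is of the moment at which its call begins. There is no depth.
- finish_job(): hands the job in, once; it reports no verdict.
The state is a dict: "clock": time; "qpos": joint angles; "qd": joint speeds; "tau": joint torques, N m; "eef_pos": TCP position; "tool_rot": TCP orientation; "force": force on the tool from outside, world axes, zero at the start; "torque": the same for the moment, N m; "width": finger opening in mm.
Only numpy, scipy, OpenCV 4.12 (cv2) and the standard library are available. Lean on these libraries where they do the work, as an engineer would, in place of code of your own. Each camera call takes 0.05 s, during which the arm holds its last target. There are 200 camera calls.

## Working session

There is one attempt and no reset: what is moved stays moved. The work goes in short steps, Python scripts to look and compute and a tool call to move; the robot and the scene stay as the last step left them, time stands still between calls to the robot, and variables do not carry over. Pictures are saved under pics/ and viewed, about 8 in all and at most 12, crops included, and the job is handed in when it is done.

Besides the shell and the picture viewer there is one more tool, called after "Emit:" as name(argument=value, ...), one argument or row to a line, values as JSON. apply_moves: Moves the arm, as the interface text tells. Shifts and turns lie within -1 to 1; 1 stands for 0.04 m of shift or 5 degrees of turn. Its arguments: {"type":"object","properties":{"commands":{"type":"array"},"claw":{"type":"number"}},"required":["commands"]}

```bash
mkdir -p pics; cat > h.py <<'E'
import numpy as np, cv2
from cell import readout, eyes, finish_job
def shot(n,f=None):
    d=eyes.get_image(n)
    if f: cv2.imwrite('pics/'+f,cv2.cvtColor(np.ascontiguousarray(d['image']),cv2.COLOR_RGB2BGR))
    d['R']=cv2.Rodrigues(np.array(d['rvec'],float))[0]; d['t']=np.array(d['tvec'],float).ravel(); d['K']=np.array(d['mtx'],float); d['c']=-d['R'].T@d['t']
    d['D']=np.array([float(d['k1']),0,0,0,0]); return d
def ray(d,p):
    u=cv2.undistortPointsIter(np.array([[p]],float),d['K'],d['D'],None,None,(3,50,1e-10)) if hasattr(cv2,'undistortPointsIter') else cv2.undistortPoints(np.array([[p]],float),d['K'],d['D'])
    v=d['R'].T@np.append(u.ravel(),1); return v/np.linalg.norm(v)
def onz(d,p,z):
    v=ray(d,p); return d['c']+v*(z-d['c'][2])/v[2]
def tri(d1,p1,d2,p2):
    a,b=ray(d1,p1),ray(d2,p2); s=np.linalg.lstsq(np.c_[a,-b],d2['c']-d1['c'],rcond=None)[0]
    x,y=d1['c']+s[0]*a,d2['c']+s[1]*b; return (x+y)/2,np.linalg.norm(x-y)
def proj(d,P): return cv2.projectPoints(np.array(P,float).reshape(-1,1,3),d['R'],d['t'],d['K'],d['D'])[0].reshape(-1,2)
E
python3 - <<'E'
from h import *
a=shot('side','side0.png');b=shot('top','top0.png')
print(a['c'],b['c'],a['K'][0,0],b['K'][0,0],a['k1'],b['k1'])
s=readout.read_state();print({k:np.round(v,3) for k,v in s.items()})
E
```

```text
[161.6642653  678.22506048 792.42479135] [ 320.49835212   80.50823711 1228.98350171] 465.68487812822667 554.8092265185337 0.033961840139181215 -0.16172352212636024
{'clock': np.float64(0.1), 'qpos': array([ 1.037,  0.629,  0.038,  1.518, -0.027,  0.996, -0.02 ]), 'qd': array([-0.002, -0.004,  0.   , -0.002,  0.   , -0.   , -0.001]), 'tau': array([ 3.0000e-03, -5.6454e+01,  1.2310e+00, -1.9397e+01,  1.1000e-02,
        5.0000e-03, -0.0000e+00]), 'eef_pos': array([ 292.88 , -579.624,  230.445]), 'tool_rot': array([-1.571,  0.002, -1.103]), 'force': array([ 0.116, -0.613, -0.412]), 'torque': array([ 0.018, -0.035,  0.004]), 'width': np.float64(85.312)}
```

View pics/side0.png

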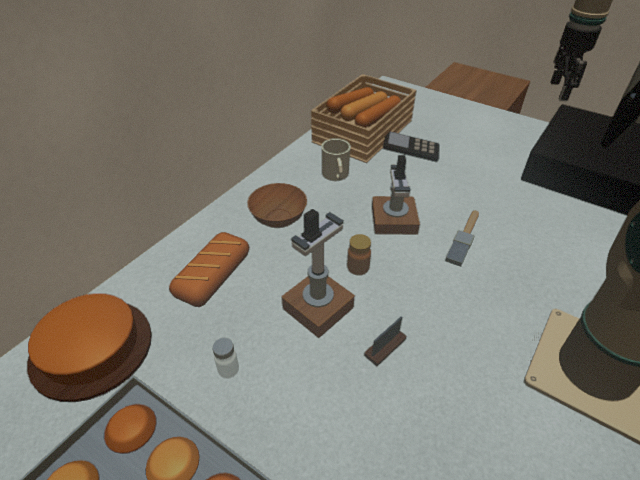

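View pics/top0.png

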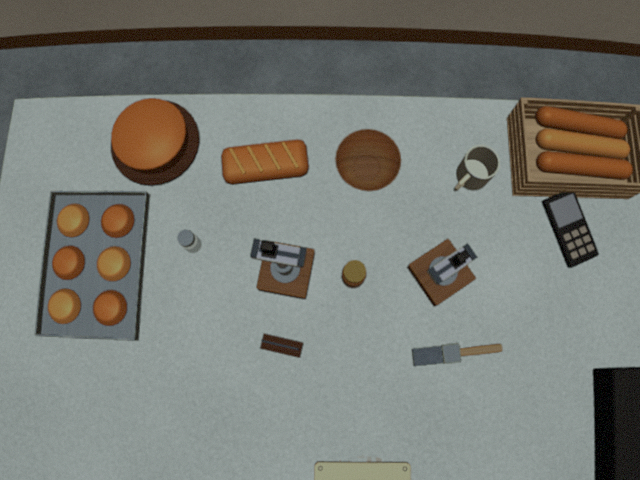

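```bash
python3 - <<'E'
import cv2,numpy as np
a=cv2.imread('pics/side0.png')[145:245,350:450];b=cv2.imread('pics/top0.png')[225:315,400:490]
f=lambda i:cv2.resize(i,(400,400),interpolation=cv2.INTER_CUBIC)
o=np.hstack([f(a),f(b)]);o=cv2.convertScaleAbs(o,alpha=1.5);cv2.imwrite('pics/c1.png',o)
E
```

```text
(no output)
```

View pics/c1.png

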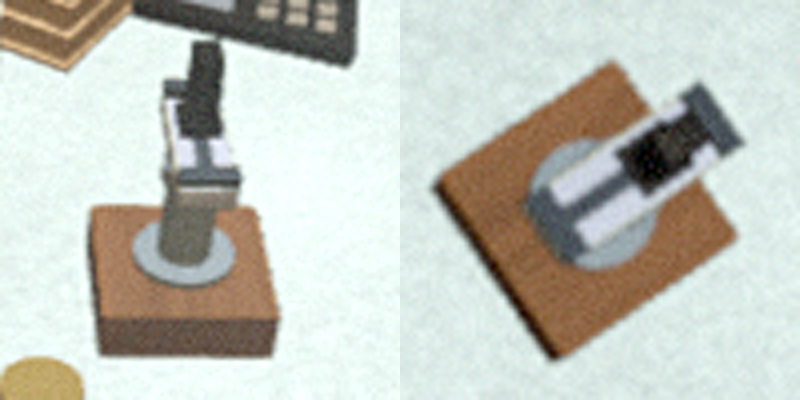

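```bash
python3 - <<'E'
from h import *
a=shot('side');b=shot('top')
S=lambda x,y:(350+x/4,145+y/4)
T=lambda x,y:(400+(x-400)*.225,225+y*.225)
for n,s,t in [('near stop',S(207,173),T(566,234)),('far stop',S(174,88),T(714,116)),('padtop',S(207,43),T(688,128)),('blk c near',S(100,317),T(438,187)),('blk c right',S(278,317),T(557,358)),('blk far',S(262,206),T(738,237)),('blk',S(92,206),T(613,62))]:
    print(n,tri(a,s,b,t))
E
```

```text
near stop (array([ 488.86384097, -141.42897976,  127.82078838]), np.float64(7.102256744228314))
far stop (array([ 546.51704246, -212.76722732,  122.99416134]), np.float64(9.363055920806074))
padtop (array([ 524.43631864, -187.51236262,  179.64826842]), np.float64(1.5179149345830707))
blk c near (array([526.35070667, -98.04220943,  28.12602791]), np.float64(6.79697373430993))
blk c right (array([ 438.73768309, -156.47924233,   30.61721175]), np.float64(0.14357680048744562))
blk far (array([ 497.41769331, -249.67351057,   29.91666599]), np.float64(4.515244489366248))
blk (array([ 587.772232  , -188.71754157,   28.42530523]), np.float64(0.20959449476880593))
```

```bash
cat >> h.py <<'E'
from scipy.spatial.transform import Rotation as Ro
def plan(T,yaw):
    s=readout.read_state(); R=Ro.from_euler('xyz',s['tool_rot']); G=Ro.from_euler('xyz',[-np.pi/2,0,np.radians(yaw)])
    d=R.inv().apply(np.array(T)-s['eef_pos'])/40; r=(R.inv()*G).as_rotvec(degrees=True)/5
    print('t',round(float(s['clock']),2),'pos',np.round(s['eef_pos'],1),'rot',np.round(np.degrees(s['tool_rot']),1),'F',np.round(s['force'],1),'w',round(float(s['width']),1)); print('shift units',np.round(d,3),'turn units',np.round(r,3))
E
python3 -c "
from h import *
plan([515,-180,300],-56.5)"
```

```text
t 0.2 pos [ 293.  -579.8  230.7] rot [-90.    0.1 -63.2] F [-0.1 -0.1 -0.4] w 85.0
shift units [-6.421 -1.724  9.462] turn units [-1.00e-03 -1.34e+00 -1.30e-02]
```

Emit:
apply_moves(
  commands=[
    [[-0.45,-0.2,0.68,0,-0.16,0],[-0.45,-0.2,0.68,0,-0.16,0],[-0.45,-0.2,0.68,0,-0.16,0],[-0.45,-0.2,0.68,0,-0.16,0],[-0.45,-0.2,0.68,0,-0.16,0],[-0.45,-0.2,0.68,0,-0.16,0],[-0.45,-0.2,0.68,0,-0.16,0],[-0.45,-0.2,0.68,0,-0.16,0]],
  ],
  claw=70,
)

```text
clock: 0.87
eef_pos: [408.0, -345.6, 291.6]
tool_rot: [-1.578, 0.006, -1.003]
force: [-0.5, -0.8, -0.3]
width: 70.2
```

```bash
python3 -c "
from h import *
plan([515,-180,300],-56.5)"
```

```text
t 0.87 pos [ 408.  -345.6  291.6] rot [-90.4   0.3 -57.5] F [-0.5 -0.8 -0.3] w 70.2
shift units [-2.055 -0.231  4.478] turn units [ 0.085 -0.199 -0.067]
```

Emit:
apply_moves(
  commands=[
    [[-0.33,-0.04,0.72,0.01,-0.03,-0.01],[-0.33,-0.04,0.72,0.01,-0.03,-0.01],[-0.33,-0.04,0.72,0.01,-0.03,-0.01],[-0.33,-0.04,0.72,0.01,-0.03,-0.01],[-0.33,-0.04,0.72,0.01,-0.03,-0.01],[-0.33,-0.04,0.72,0.01,-0.03,-0.01],[0,0,0,0,0,0]],
  ],
)

```text
clock: 1.45
eef_pos: [517.1, -168.3, 303.6]
tool_rot: [-1.566, -0.0, -0.977]
force: [-0.1, 0.3, 0.3]
width: 70.2
```

```bash
python3 -c "
from h import *
plan([515,-180,300],-56.5)
w=shot('wrist','w1.png');print(w['c'])"
```

```text
t 1.45 pos [ 517.1 -168.3  303.6] rot [-89.7  -0.  -56. ] F [-0.1  0.3  0.3] w 70.2
shift units [ 0.213  0.089 -0.208] turn units [-0.05   0.109  0.005]
[ 575.77291892 -127.52074659  447.96220481]
```

View pics/w1.png

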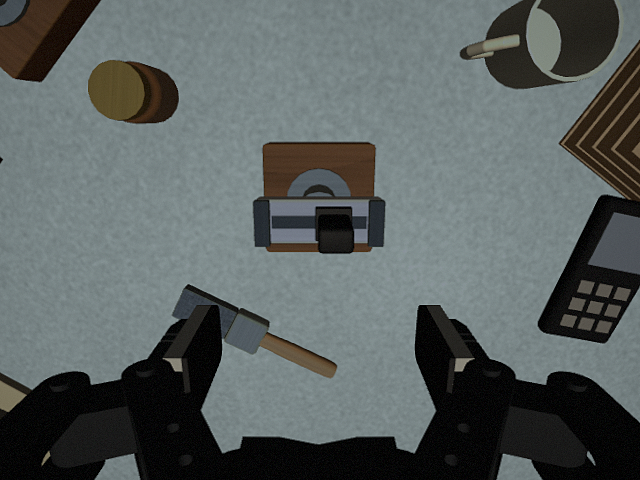

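```bash
python3 - <<'E'
from h import *
w=shot('wrist');im=w['image'].astype(int)
for z,n,pts in [(30,'block',[(263,143),(375,143)]),(130,'stops',[(253,198),(253,246),(384,198),(384,246)]),(128,'foot top',[(316,208),(352,208)])]:
    P=np.array([onz(w,p,z) for p in pts]);print(n,P.round(1).tolist(),P.mean(0).round(1))
g=im.sum(2); c=cv2.resize(np.ascontiguousarray(w['image'][130:265,240:400,::-1]),None,fx=5,fy=4.4,interpolation=cv2.INTER_CUBIC)
c=cv2.convertScaleAbs(c,alpha=2.2);cv2.imwrite('pics/c2.png',c)
# hypothesis projection
c0=np.array([512.6,-173.2]);y=np.array([-np.sin(np.radians(33.5)),np.cos(np.radians(33.5))]);x=np.array([y[1],-y[0]])
for d in (10,16):
  for o in (-14,):
    P=[[*(c0+y*(o+a)+x*b),z-d] for z,hy,hx in ((193,12,9),) for a in(-hy,hy) for b in (-hx,hx)]
    print(d,proj(w,P).round(1).tolist(), proj(w,[[*(c0+y*a+x*b),146-d] for a in(-50,50) for b in(-18,18)]).round(1).tolist())
E
```

```text
block [[526.4, -98.7, 30.0], [587.0, -189.3, 30.0]] [ 556.7 -144.    30. ]
stops [[498.5, -121.7, 130.0], [465.7, -141.7, 130.0], [554.4, -205.1, 130.0], [523.4, -227.9, 130.0]] [ 510.5 -174.1  130. ]
foot top [[518.5, -166.4, 128.0], [534.1, -189.6, 128.0]] [ 526.3 -178.   128. ]
10 [[358.5, 251.4], [359.4, 225.1], [322.2, 251.3], [322.5, 224.9]] [[383.3, 244.3], [385.6, 198.4], [254.4, 243.6], [252.7, 197.7]]
16 [[357.6, 248.8], [358.5, 222.9], [322.1, 248.6], [322.4, 222.7]] [[382.2, 242.1], [384.4, 197.0], [255.5, 241.5], [253.9, 196.3]]
```

View pics/c2.png

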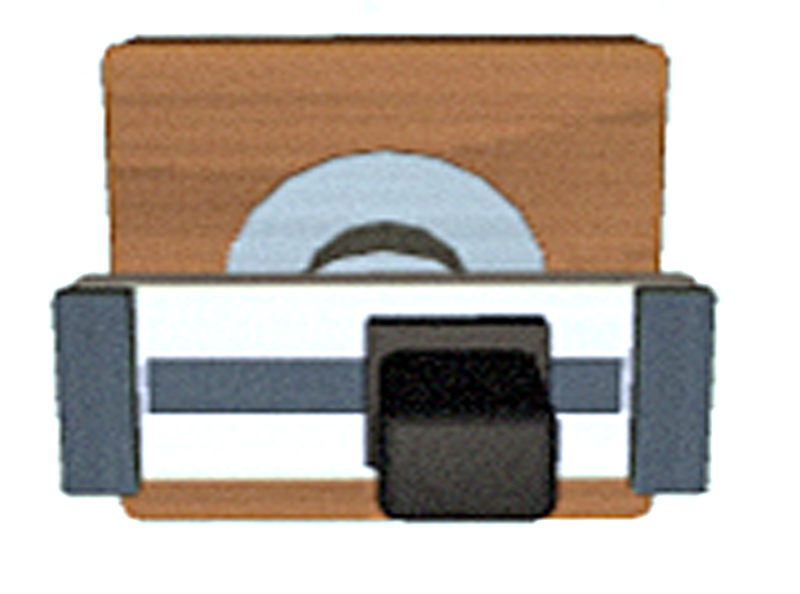

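```bash
python3 - <<'E'
from h import *
w=shot('wrist')
p=onz(w,(333.7,236),178);print(p, onz(w,(333.7,247.7),178)-onz(w,(333.7,224.3),178),onz(w,(316.4,236),178)-onz(w,(351,236),178))
h=np.mean([onz(w,q,130.5) for q in [(251.2,195.7),(382.6,195.7),(253,242),(381.5,242)]],0);print(h)
y=np.array([-np.sin(np.radians(33.7)),np.cos(np.radians(33.7))]);print('offset y',(p-h)[:2]@y)
plan([p[0],p[1],220],-56.3)
E
```

```text
[ 516.35263276 -184.29668659  178.        ] [-13.40131329  -9.10830004   0.        ] [-12.7583174   19.22353107   0.        ]
[ 510.39050339 -174.94665197  130.5       ]
offset y -11.086854097275715
t 1.6 pos [ 512.9 -176.3  303.1] rot [-90.1  -0.1 -56.5] F [-0.5  0.1 -0. ] w 70.1
shift units [ 0.21   2.079 -0.035] turn units [ 0.022 -0.039  0.027]
```

Emit:
apply_moves(
  commands=[
    [[0.05,0.5,0,0,0,0],[0.05,0.5,0,0,0,0],[0.05,0.5,0,0,0,0],[0.05,0.5,0,0,0,0],[0,0,0,0,0,0],[0,0,0,0,0,0],[0,0,0,0,0,0]],
  ],
  claw=56,
)

```text
clock: 2.18
eef_pos: [511.9, -196.9, 221.9]
tool_rot: [-1.578, -0.008, -1.005]
force: [0.6, 0.6, 0.3]
width: 56.0
```

```bash
python3 - <<'E'
from h import *
plan([516,-184,220],-56.3)
w=shot('wrist');print(w['c'],readout.read_state()['eef_pos'])
np.savez('w3.npz',**{k:w[k] for k in('K','D','R','t','c','image')})
c=cv2.convertScaleAbs(np.ascontiguousarray(w['image'][:,:,::-1]),alpha=2);cv2.imwrite('pics/w3.png',c)
E
```

```text
t 2.18 pos [ 511.9 -196.9  221.9] rot [-90.4  -0.5 -57.6] F [0.6 0.6 0.3] w 56.0
shift units [-0.218  0.045  0.259] turn units [ 0.079 -0.26   0.091]
[ 572.49251614 -156.06578878  365.47028452] [ 512.2785526  -197.10630108  222.39268086]
```

View pics/w3.png

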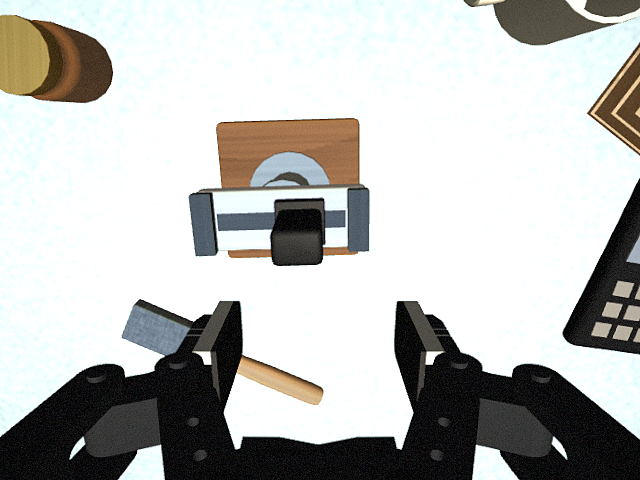

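```bash
python3 - <<'E'
from h import *
w=dict(np.load('w3.npz'))
y=np.array([-np.sin(np.radians(33.7)),np.cos(np.radians(33.7))])
for z in (174,178,182):
  q=[(271,239),(323,237),(272,265),(322,263.5)];P=np.array([onz(w,a,z) for a in q]);print(z,P.mean(0).round(1),np.linalg.norm(P[0]-P[1]),np.linalg.norm(P[0]-P[2]))
q=[(190,192.5),(369,186.5),(194,256),(370,251)]
for z in (126,130.5):
  P=np.array([onz(w,a,z) for a in q]);h=P.mean(0);print(z,h.round(1),np.linalg.norm(P[0]-P[1]),np.linalg.norm(P[0]-P[2]),np.degrees(np.arctan2(*(P[1]-P[0])[1::-1])))
plan([516,-184,220],-56.3)
E
```

```text
174 [ 515.  -182.2  174. ] 24.757401973808832 13.14430103960162
178 [ 516.2 -181.7  178. ] 24.240195827995645 12.869703838841522
182 [ 517.4 -181.1  182. ] 23.722989682182373 12.59510663808136
126 [ 510.8 -171.2  126. ] 103.26087241073789 38.689859635106835 -55.87999154954521
130.5 [ 511.9 -170.9  130.5] 101.32044825006835 37.962820083181946 -55.8799915495452
t 2.23 pos [ 512.3 -197.1  222.4] rot [-90.4  -0.5 -57.6] F [ 0.3 -0.3 -0.1] w 56.1
shift units [-0.227  0.056  0.254] turn units [ 0.072 -0.261  0.102]
```

Emit:
apply_moves(
  commands=[
    [[-0.12,0.1,0.15,0.03,-0.12,0.03],[-0.12,0.1,0.15,0.03,-0.1,0.03],[0,0.1,0,0,0,0],[0,0.05,0,0,0,0],[0,0,0,0,0,0]],
  ],
)

```text
clock: 2.65
eef_pos: [519.9, -181.3, 210.8]
tool_rot: [-1.566, -0.008, -0.984]
force: [-0.5, -0.1, -0.1]
width: 56.1
```

```bash
python3 -c "
from h import *
plan([517.5,-181.3,140],-56)"
```

```text
t 2.65 pos [ 519.9 -181.3  210.8] rot [-89.7  -0.5 -56.4] F [-0.5 -0.1 -0.1] w 56.1
shift units [-0.049  1.77  -0.059] turn units [-0.051 -0.072  0.096]
```

Emit:
apply_moves(
  commands=[
    [[-0.02,0.35,-0.02,-0.02,-0.03,0.03],[-0.02,0.35,-0.02,-0.02,-0.03,0.03],[0,0.35,-0.01,0,0,0.02],[0,0.3,0,0,0,0],[0,0,0,0,0,0],[0,0,0,0,0,0]],
  ],
)

```text
clock: 3.15
eef_pos: [519.4, -180.9, 156.3]
tool_rot: [-1.568, -0.004, -0.976]
force: [0.0, -0.5, 0.6]
width: 56.1
```

```bash
python3 -c "
from h import *
plan([517.5,-181.3,140],-56)"
```

```text
t 3.15 pos [ 519.4 -180.9  156.3] rot [-89.8  -0.2 -55.9] F [ 0.  -0.5  0.6] w 56.1
shift units [-0.021  0.406 -0.047] turn units [-0.036  0.013  0.05 ]
```

Emit:
apply_moves(
  commands=[
    [[-0.02,0.2,-0.03,-0.02,0,0.03],[0,0.2,-0.02,0,0,0.02],[0,0.03,0,0,0,0],[0,0,0,0,0,0]],
  ],
)

```text
clock: 3.48
eef_pos: [518.5, -181.8, 139.4]
tool_rot: [-1.568, -0.002, -0.976]
force: [0.0, -0.1, 0.2]
width: 56.2
```

```bash
python3 - <<'E'
from h import *
plan([517.5,-181.3,140],-56)
w=shot('wrist');c=cv2.convertScaleAbs(np.ascontiguousarray(w['image'][:,:,::-1]),alpha=2);cv2.imwrite('pics/w4.png',c)
E
```

```text
t 3.48 pos [ 518.5 -181.8  139.4] rot [-89.8  -0.1 -55.9] F [ 0.  -0.1  0.2] w 56.2
shift units [-0.024 -0.016 -0.014] turn units [-0.036  0.015  0.025]
```

View pics/w4.png

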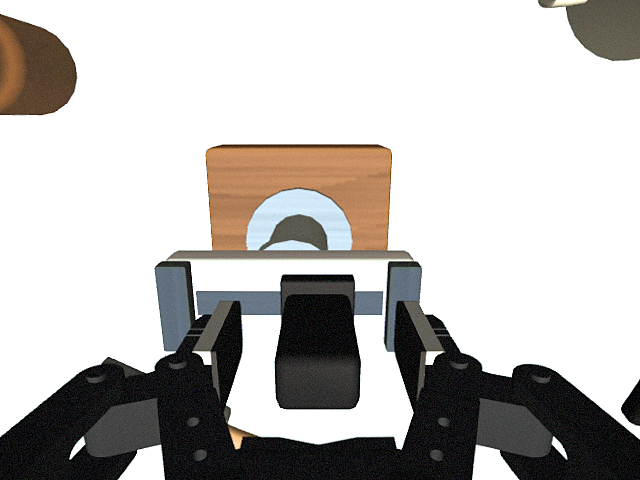

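Emit:
apply_moves(
  commands=[
    [[0,0,0,0,0,0],[0,0,0,0,0,0],[0,0,0,0,0,0],[0,0,0,0,0,0],[0,0,0,0,0,0],[0,0,0,0,0,0],[0,0,0,0,0,0],[0,0,0,0,0,0]],
  ],
  claw=10,
)

```text
clock: 4.2
eef_pos: [518.8, -181.9, 140.2]
tool_rot: [-1.567, -0.003, -0.976]
force: [-0.8, 0.5, -1.0]
width: 23.6
```

```bash
python3 -c "
from h import *
plan([518.5,-181.8,224.4],-56)"
```

```text
t 4.2 pos [ 518.8 -181.9  140.2] rot [-89.8  -0.2 -55.9] F [-0.8  0.5 -1. ] w 23.6
shift units [-0.    -2.104  0.004] turn units [-0.044  0.011  0.034]
```

Emit:
apply_moves(
  commands=[
    [[0,-0.25,0,0,0,0],[0,-0.35,0,0,0,0],[0,-0.35,0,0,0,0],[0,-0.35,0,0,0,0],[0,-0.2,0,0,0,0],[0,-0.1,0,0,0,0],[0,0,0,0,0,0],[0,0,0,0,0,0]],
  ],
)

```text
clock: 4.87
eef_pos: [518.6, -181.7, 206.2]
tool_rot: [-1.567, -0.002, -0.976]
force: [1.3, -0.8, -4.9]
width: 23.4
```

```bash
python3 -c "
from h import *
plan([518.8,-181.9,225.2],-56)"
```

```text
t 4.87 pos [ 518.6 -181.7  206.2] rot [-89.8  -0.1 -55.9] F [ 1.3 -0.8 -4.9] w 23.4
shift units [ 0.008 -0.474  0.003] turn units [-0.045  0.015  0.026]
```

Emit:
apply_moves(
  commands=[
    [[0,-0.2,0,0,0,0],[0,-0.18,0,0,0,0],[0,-0.07,0,0,0,0],[0,0,0,0,0,0],[0,0,0,0,0,0]],
  ],
)

```text
clock: 5.28
eef_pos: [518.5, -181.6, 224.6]
tool_rot: [-1.567, -0.001, -0.976]
force: [1.2, -1.0, -5.4]
width: 23.5
```

```bash
python3 - <<'E'
from h import *
plan([518.8,-181.9,225.2],-56)
a=shot('side','side5.png');b=shot('top')
print(proj(a,[[512,-172,105],[512,-172,110]]))
c=cv2.convertScaleAbs(cv2.resize(np.ascontiguousarray(a['image'][120:240,350:450,::-1]),None,fx=5,fy=5,interpolation=cv2.INTER_CUBIC),alpha=1.7);cv2.imwrite('pics/c5.png',c)
E
```

```text
t 5.28 pos [ 518.5 -181.6  224.6] rot [-89.8  -0.1 -55.9] F [ 1.2 -1.  -5.4] w 23.5
shift units [ 0.011 -0.015  0.002] turn units [-0.039  0.016  0.016]
[[399.29986861 186.37676351]
 [399.54628956 184.71973468]]
```

View pics/c5.png

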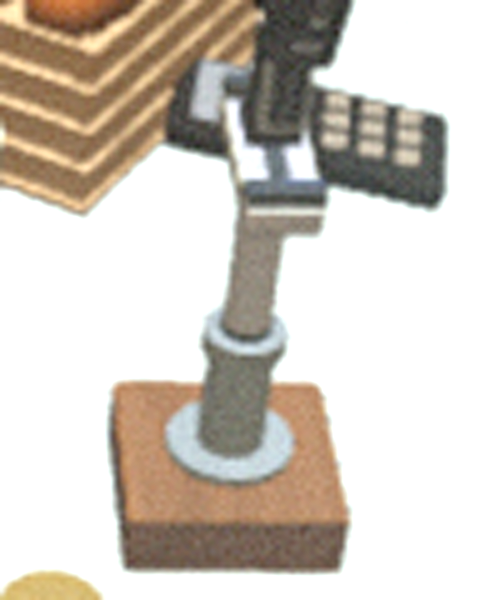

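```bash
python3 - <<'E'
import cv2,numpy as np
a=cv2.imread('pics/side5.png');f=lambda x,y,w=32,h=48:cv2.resize(a[y:y+h,x:x+w],(400,600),interpolation=cv2.INTER_CUBIC)
cv2.imwrite('pics/c6.png',cv2.convertScaleAbs(np.hstack([f(383,155),f(300,240)]),alpha=1.6))
for y in range(160,196): print(y,a[y,396:405].mean(1).round().astype(int) if y>175 else '', end='\n' if y>175 else '')
print()
for y in range(255,282): print(y,a[y,312:324].mean(1).round().astype(int))
E
```

```text
160 161 162 163 164 165 166 167 168 169 170 171 172 173 174 175 176 [81 81 81 77 83 80 82 82 81]
177 [77 81 80 81 82 80 78 80 82]
178 [79 78 80 82 80 82 80 79 82]
179 [78 75 83 84 81 81 78 78 94]
180 [78 78 85 81 85 80 85 82 93]
181 [ 73  80  83  78  81  80  79  78 111]
182 [ 77  80  80  79  80  82  81  83 115]
183 [78 79 84 86 83 80 80 77 95]
184 [80 79 82 81 82 82 84 81 94]
185 [75 82 84 77 84 81 74 74 98]
186 [54 68 73 75 79 74 62 70 99]
187 [ 67  57  43  47  52  54  61  91 117]
188 [115  99  80  81  78  85 112 128 129]
189 [125 129 126 131 128 124 127 126 118]
190 [ 94 111 120 123 123 120 113 101  79]
191 [62 72 62 65 68 64 70 68 63]
192 [70 68 66 65 64 66 61 65 68]
193 [69 69 66 69 61 65 65 63 93]
194 [ 68  67  67  71  67  69  68  67 126]
195 [ 67  68  74  67  66  69  73  73 123]

255 [89 76 80 80 81 81 80 81 83 85 79 83]
256 [86 77 82 81 81 82 83 81 82 76 80 83]
257 [92 82 77 81 80 79 82 79 84 80 73 80]
258 [101  78  78  80  85  83  85  80  76  83  75  83]
259 [97 76 79 83 83 82 81 82 82 83 76 82]
260 [99 73 80 83 80 80 79 78 83 82 74 85]
261 [96 79 76 79 82 80 79 80 81 81 74 8
[... 238 characters left out ...]
67 [84 80 83 81 81 80 81 78 78 84 72 78]
268 [79 82 83 81 86 81 80 80 82 82 80 82]
269 [76 81 78 82 82 79 78 81 83 80 79 75]
270 [68 75 88 83 83 81 84 79 82 82 73 68]
271 [65 67 80 80 82 84 81 84 80 81 68 54]
272 [68 55 70 78 79 79 83 80 79 68 49 59]
273 [107  69  42  45  62  63  62  51  47  46  62  94]
274 [124 105  76  59  54  39  46  50  58  80 112 127]
275 [128 129 125 117  97  83  84  86 113 119 125 126]
276 [127 124 129 125 127 131 125 123 132 129 129 124]
277 [104 115 125 124 128 126 125 125 124 122 128 108]
278 [ 71  73  92 102 111 116 118 112 105  86  75  69]
279 [66 64 64 69 65 65 66 71 70 66 66 68]
280 [64 66 65 63 74 65 65 65 66 66 69 62]
281 [65 65 69 65 63 65 67 66 69 73 66 65]
```

View pics/c6.png

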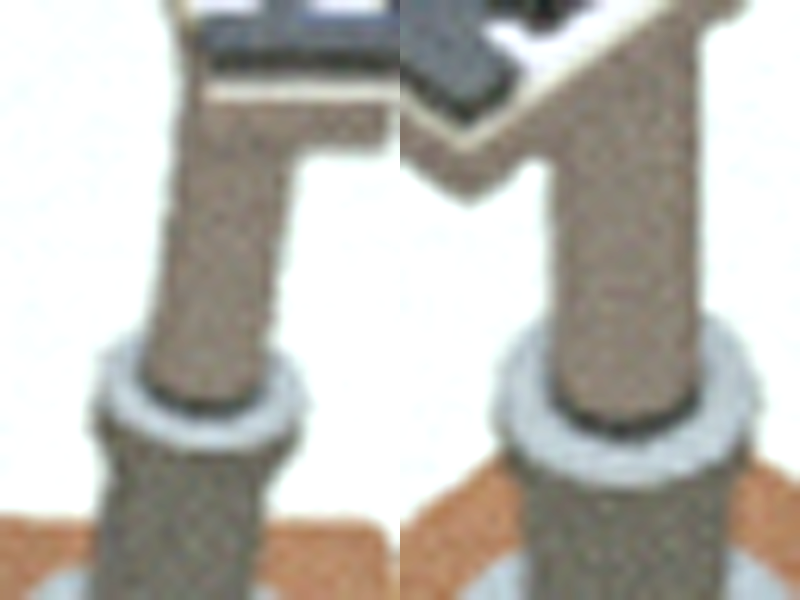

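Emit:
apply_moves(
  commands=[
    [[0,-0.03,0,0,0,0],[0,0,0,0,0,0],[-0.1,0,0,0,0,0],[-0.1,0,0,0,0,0],[-0.08,0,0,0,0,0]],
  ],
)

```text
clock: 5.8
eef_pos: [513.9, -174.7, 225.9]
tool_rot: [-1.566, -0.007, -0.978]
force: [4.3, -3.1, -6.7]
width: 23.3
```

```bash
python3 - <<'E'
from h import *
plan([518.5-28*.56,-181.6+28*.829,225.5],-56)
E
```

```text
t 5.8 pos [ 513.9 -174.7  225.9] rot [-89.7  -0.4 -56. ] F [ 4.3 -3.1 -6.7] w 23.3
shift units [-0.492  0.008 -0.002] turn units [-0.056 -0.002  0.082]
```

Emit:
apply_moves(
  commands=[
    [[-0.11,0,0,0,0,0.03],[-0.11,0,0,0,0,0.03],[-0.11,0,0,0,0,0.03],[-0.08,0,0,0,0,0]],
  ],
)

```text
clock: 6.13
eef_pos: [504.7, -161.1, 226.3]
tool_rot: [-1.565, -0.002, -0.977]
force: [3.3, -2.5, -5.9]
width: 23.5
```

```bash
python3 - <<'E'
from h import *
plan([518.5-28*.56,-181.6+28*.829,225.5],-56)
E
```

```text
t 6.13 pos [ 504.7 -161.1  226.3] rot [-89.7  -0.1 -56. ] F [ 3.3 -2.5 -5.9] w 23.5
shift units [-0.082  0.019 -0.001] turn units [-0.065 -0.001  0.024]
```

Emit:
apply_moves(
  commands=[
    [[-0.09,0.012,0,0,0,0],[-0.06,0.01,0,0,0,0],[-0.05,0,0,0,0,0]],
  ],
)

```text
clock: 6.38
eef_pos: [503.3, -159.0, 227.1]
tool_rot: [-1.562, -0.015, -0.979]
force: [6.4, -6.4, -6.0]
width: 23.3
```

```bash
python3 - <<'E'
from h import *
plan([518.5-28*.56,-181.6+28*.829,225.5],-56)
E
```

```text
t 6.38 pos [ 503.3 -159.   227.1] rot [-89.5  -0.8 -56.1] F [ 6.4 -6.4 -6. ] w 23.3
shift units [-0.019  0.039 -0.002] turn units [-0.102 -0.016  0.167]
```

Emit:
apply_moves(
  commands=[
    [[-0.05,0.03,0,0,0,0.1],[-0.05,0.02,0,-0.03,0,0.08],[-0.05,0.0,0,0,0,0.05]],
  ],
)

```text
clock: 6.63
eef_pos: [503.3, -159.0, 227.1]
tool_rot: [-1.561, -0.007, -0.98]
force: [6.0, -7.2, -4.8]
width: 22.9
```

```bash
python3 - <<'E'
from h import *
plan([518.5-28*.56,-181.6+28*.829,225.5],-56)
E
```

```text
t 6.63 pos [ 503.3 -159.   227.1] rot [-89.5  -0.4 -56.2] F [ 6.  -7.2 -4.8] w 22.9
shift units [-0.019  0.04  -0.002] turn units [-0.109 -0.031  0.077]
```

Emit:
apply_moves(
  commands=[
    [[-0.04,0.06,0,-0.05,0,0.04],[-0.04,0.04,0,-0.05,0,0.04],[-0.04,0.02,0,0,0,0]],
  ],
)

```text
clock: 6.88
eef_pos: [503.3, -159.0, 224.2]
tool_rot: [-1.567, -0.009, -0.981]
force: [4.5, -5.8, -3.6]
width: 23.2
```

```bash
python3 - <<'E'
from h import *
plan([518.5-28*.56,-181.6+28*.829,225.5],-56)
E
```

```text
t 6.88 pos [ 503.3 -159.   224.2] rot [-89.8  -0.5 -56.2] F [ 4.5 -5.8 -3.6] w 23.2
shift units [-0.018 -0.033 -0.002] turn units [-0.039 -0.043  0.108]
```

Emit:
apply_moves(
  commands=[
    [[-0.04,-0.03,0,0,0,0.06],[-0.04,-0.01,0,0,0,0.04],[-0.03,0,0,0,0,0.02]],
  ],
)

```text
clock: 7.13
eef_pos: [503.3, -159.0, 226.9]
tool_rot: [-1.565, -0.008, -0.982]
force: [4.1, -5.5, -5.5]
width: 23.4
```

```bash
python3 - <<'E'
from h import *
plan([518.5-28*.56,-181.6+28*.829,225.5],-56)
a=shot('side','side7.png')
i=a['image']
f=lambda x,y,w=32,h=48:cv2.resize(np.ascontiguousarray(i[y:y+h,x:x+w,::-1]),(400,600),interpolation=cv2.INTER_CUBIC)
cv2.imwrite('pics/c7.png',cv2.convertScaleAbs(np.hstack([f(383,148),f(300,235)]),alpha=1.6))
for y in range(183,192): print(y,i[y,396:404].mean(1).round().astype(int))
P=lambda x0,x1,y0,y1:[(round(float(np.clip((80-i[y0:y1,x].mean(1))/40,0,1).sum()),2)) for x in range(x0,x1)]
plan([518.5-28*.56,-181.6+28*.829,225.5],-56)
E
```

```text
t 7.13 pos [ 503.3 -159.   226.9] rot [-89.7  -0.5 -56.2] F [ 4.1 -5.5 -5.5] w 23.4
shift units [-0.019  0.035 -0.002] turn units [-0.064 -0.047  0.091]
183 [74 79 81 88 81 85 78 79]
184 [79 84 84 85 78 80 78 73]
185 [56 74 75 77 78 79 71 61]
186 [46 45 47 52 59 52 49 60]
187 [73 49 46 43 43 47 61 98]
188 [122  98  82  81  80  88 111 129]
189 [127 128 134 127 132 132 124 129]
190 [ 96 114 118 120 124 121 110 100]
191 [68 66 67 68 65 73 68 74]
t 7.18 pos [ 503.3 -159.   227. ] rot [-89.7  -0.5 -56.2] F [ 4.9 -6.2 -6.1] w 23.3
shift units [-0.019  0.037 -0.002] turn units [-0.065 -0.046  0.093]
```

View pics/c7.png

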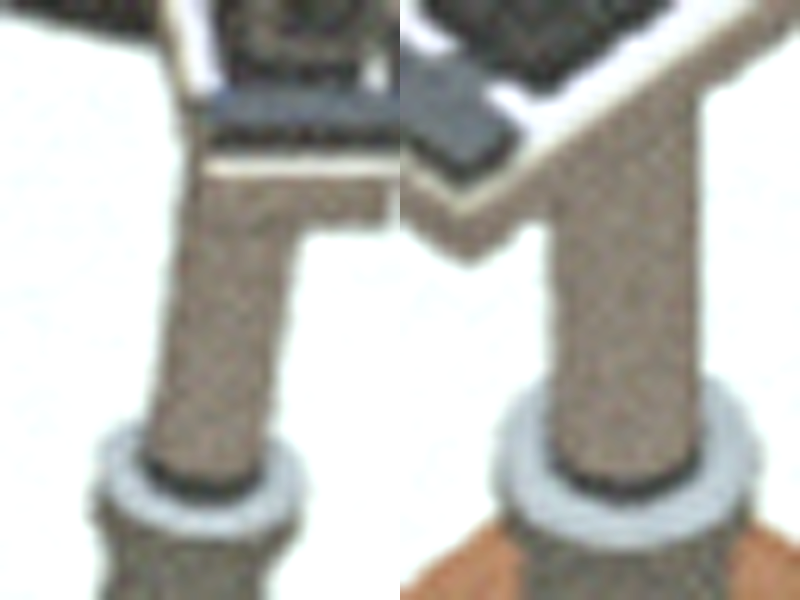

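Emit:
apply_moves(
  commands=[
    [[-0.04,0.045,0,0,0,0],[-0.04,0.0,0,0,0,0]],
  ],
)

```text
clock: 7.35
eef_pos: [503.3, -159.0, 226.1]
tool_rot: [-1.563, -0.015, -0.982]
force: [5.7, -7.1, -5.9]
width: 23.0
```

```bash
python3 - <<'E'
from h import *
plan([503.3,-159,225.4],-56)
shot('top');plan([503.3,-159,225.4],-56)
shot('top');plan([503.3,-159,225.4],-56)
E
```

```text
t 7.35 pos [ 503.3 -159.   226.1] rot [-89.6  -0.8 -56.3] F [ 5.7 -7.1 -5.9] w 23.0
shift units [ 0.001  0.018 -0.001] turn units [-0.084 -0.051  0.166]
t 7.4 pos [ 503.3 -159.   226.3] rot [-89.6  -0.8 -56.3] F [ 5.9 -7.1 -5.8] w 23.4
shift units [0.001 0.023 0.   ] turn units [-0.084 -0.051  0.169]
t 7.45 pos [ 503.3 -159.   226.3] rot [-89.6  -0.8 -56.3] F [ 5.9 -6.8 -5.4] w 23.2
shift units [ 0.001  0.023 -0.   ] turn units [-0.084 -0.05   0.167]
```

Emit:
apply_moves(
  commands=[
    [[-0.03,0.04,0,0,0,0.06],[-0.03,0.015,0,0,0,0.04]],
  ],
)

```text
clock: 7.62
eef_pos: [503.3, -159.0, 225.1]
tool_rot: [-1.562, -0.011, -0.982]
force: [5.1, -6.0, -6.2]
width: 23.7
```

```bash
python3 - <<'E'
from h import *
for k in range(4): shot('top')
plan([503.3,-159,225.4],-56)
E
```

```text
t 7.82 pos [ 503.3 -159.   225.1] rot [-89.5  -0.6 -56.2] F [ 5.8 -5.7 -5.6] w 23.1
shift units [ 0.    -0.007 -0.   ] turn units [-0.098 -0.049  0.126]
```

```bash
python3 - <<'E'
from h import *
A=[shot('side') for _ in range(10)];a=A[0];i=np.mean([q['image'].astype(float) for q in A],0).mean(2)
print(i[183:191,397:403].round().astype(int).tolist());print(i[270:278,314:321].round().astype(int).tolist())
def dark(x,y0,y1):
    c=i[y0:y1,x];k=int(np.argmin(c));m=40. # tube above, rim below
    return np.clip((81-c[:k])/(81-m),0,1).sum()+1+np.clip((129-c[k+1:k+3])/(129-m),0,1).sum()
print([round(dark(x,181,191),2) for x in range(398,402)],[round(dark(x,268,278),2) for x in range(315,320)])
T=np.array([537,121.]) ; print(proj(a,[[512,-172,105],[512,-172,110],[*onz(a,(317,274),108)[:2],105],[*onz(a,(317,274),108)[:2],110]]))
plan([503.3,-159,225.4],-56)
c=i[120:240,350:450];b=i[195:315,270:370]
f=lambda q:cv2.resize(np.clip(q*1.8,0,255).astype(np.uint8),(400,480),interpolation=cv2.INTER_CUBIC)
cv2.imwrite('pics/c8.png',np.hstack([f(c),f(b)]))
E
```

```text
[[82, 83, 82, 82, 82, 81], [81, 83, 82, 81, 84, 81], [78, 83, 82, 83, 82, 76], [62, 73, 77, 76, 70, 63], [52, 45, 45, 45, 49, 63], [96, 80, 80, 78, 85, 110], [128, 131, 131, 132, 129, 126], [113, 119, 121, 123, 119, 112]]
[[83, 82, 81, 82, 81, 81, 82], [81, 82, 84, 82, 81, 83, 83], [69, 78, 80, 81, 81, 80, 78], [46, 47, 54, 65, 62, 56, 48], [75, 60, 49, 46, 42, 47, 55], [128, 118, 99, 81, 80, 87, 111], [127, 128, 129, 129, 127, 125, 127], [125, 126, 126, 126, 125, 126, 125]]
[np.float64(1.75), np.float64(1.67), np.float64(1.72), np.float64(1.76)] [np.float64(2.0), np.float64(2.04), np.float64(1.94), np.float64(2.07), np.float64(2.15)]
[[399.29986861 186.37676351]
 [399.54628956 184.71973468]
 [317.00530733 275.02000325]
 [316.99644694 273.31746266]]
t 8.32 pos [ 503.3 -159.   225.1] rot [-89.5  -0.6 -56.2] F [ 5.8 -5.8 -4.8] w 23.3
shift units [ 0.    -0.007 -0.001] turn units [-0.098 -0.049  0.126]
```

View pics/c8.png

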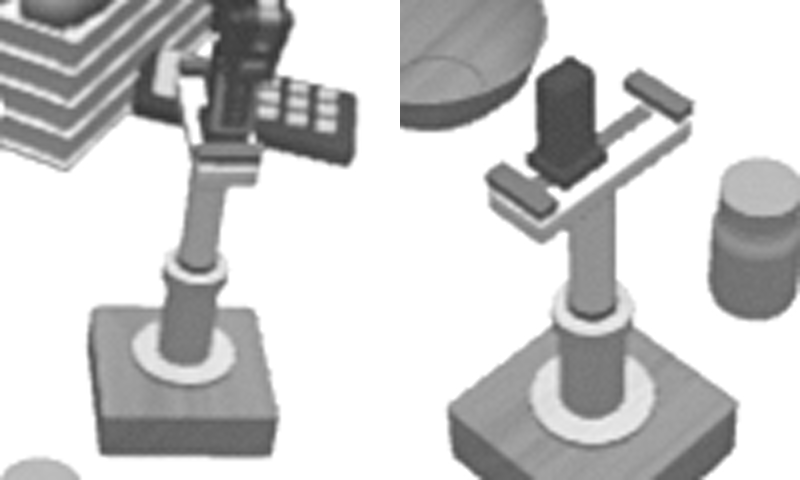

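```bash
python3 -c "
from h import *
finish_job();plan([503.3,-159,225.1],-56)"
```

```text
the job is handed in; nothing more can be done
the job is handed in; nothing more can be done
```

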